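# Clamp the thread-stand mast: nut by hand, then wrench

## Task

Run the orange hex clamp nut on the thread stand clockwise with your fingers until it is finger-tight and its black line stands at the black mark on the sloped face. Then take the steel wrench from the blue tray and tighten the nut one flat further (a sixth of a turn, 60 degrees), so that its line points at the red mark, and lay the wrench down gently, flat in its tray again. Use only the fingers for the run-down, only the wrench for the last sixth of a turn, and leave the two thread cones on the stand standing where they are.

Things in the scene. Friction and masses are not known exactly. Their poses are not given: they have to be found in the camera images.
- stand: White thread stand, fixed; place and yaw vary. Origin: on the table under the centre of its sloped clamp face; z up, x up the slope towards the mast, which is on the robot's right (yaw -1.97 to -1.17). Foot plate 230 x 260 x 12 mm (x -85 to 145, y +-130 mm) on a pedestal. Two thread cones stand on the foot plate near x = 95, y = +-92 mm.
- face (a point): Centre of the clamp face, a white plate 112 x 112 mm, 100 mm above the stand's origin; axes as the stand's. The face is tilted 0.42 rad (24 deg) about the stand's y axis; its normal leans to the stand's -x: (-0.408, 0, 0.913) in the stand's frame.
- mast (a point): Top of the steel mast, 12 mm thick, 260 mm tall, with a 130 mm cross bar along the stand's y at its top. The mast stands at stand x = 125 mm, y = 0, in a grey block 50 mm square, 70 mm high, at x = 122 mm.
- black_mark (a point): Middle of the black finger-tight mark on the clamp face, radial, 28 to 54 mm from the nut's axis. Seen from above the face, counter-clockwise from straight up the slope (stand +x), it is at 120 deg.
- red_mark (a point): Middle of the red fully-tightened mark on the clamp face, same size, 60 deg clockwise from the black mark (at 60 deg, counted as above).
- nut: Orange captive hex nut. Origin: centre of the clamp face; z along its axis, outward (the face normal); turns with the nut. 50 mm over flats, 58 over corners, 34 high (flats 1 to 29 mm above the face, above them a 47 mm lead-in hex). Corners along its own x axis and every 60 deg. Black line on top from the centre to the corner 120 deg counter-clockwise from its x.
- run (a joint): Easy turning of the nut by hand, rad: -2.5 to 0, grows clockwise seen from above the face. 0 = finger-tight, a stop (line at the black mark); there the nut's x axis lies straight up the slope. Starts between -2.3 and -1.5. Takes about 0.12 N m and stays where it is left.
- nip (a joint): Stiff tightening of the nut beyond finger-tight, rad: 0 at the start, grows clockwise, on the same axis and added to run. Takes about 0.7 N m (a wrench), stays where it is left; end stop at 1.7. Line at the red mark = 1.05 (60 deg).
- wrench: Steel open-ended wrench, 200 mm long, 14 thick, about 0.3 kg, flat in the tray. Origin: underside, mid-width of the handle; x to the jaw, z up through the thickness. Handle 22 mm wide, x -84 to 41 mm; head 77 mm wide, x 41 to 116; jaw a slot 53 mm wide from x = 58, open at x = 116. Centre of mass at x = 23 mm. Grip the handle near x = 12 mm.
- jaw (a point): Centre of the wrench's jaw, at x = 90 mm, mid-thickness (7 mm up); axes as the wrench's. Fitted, it lies on the nut's axis, 8 to 22 mm above the face. The jaw slips over two parallel flats from above, along the nut's axis, with the handle along a corner direction of the nut (1.5 mm play at each flat).
- tray: Open blue tray, 280 x 160 mm, 18 mm high, walls and floor 5 mm thick, fixed; place and yaw (within 0.4) vary. Origin: centre of its underside, x along its length, z up.
- cone_orange: Orange thread cone, 64 mm wide, 106 mm tall, loose, upright on the stand's foot plate. Origin: centre of its underside, z up.
- cone_pink: Pale pink thread cone, same size, loose, upright on the stand's foot plate. Origin: centre of its underside.
Not all that is in view belongs to the job. What is shaped like the cone_pink but green is not meant.

How it is judged:
By the outcome, as a careful person would: the job done as asked, in the order asked, and still so for the second after the job is handed in, with the robot touching nothing.
It also fails if it takes over 72 s, if anything falls off the work surface, if the arm or the gripper's body presses on something with over 40 N, if the wrist force passes 120 N, or if a joint passes its speed limit or range.

## Robot

A 7-joint arm with a two-finger parallel gripper is mounted at the origin on the work surface. World frame = base frame: x ahead of the robot, y to its left, z up, the work surface at z = 0. Lengths are in m, angles in rad, forces in N, time in s.
With the tool pointing down it reaches from about 0.425 to 0.95 m from the base axis. Payload 4.7 kg.
Tool frame: the origin (TCP) lies at the very end of the fingers, on their centre line; the grasp point (between the pads) lies 19 mm behind it; z points along the fingers, y is the line along which they close (so a half turn about z gives the same grasp; the last joint's range is limited). The gripper opens to 87 mm and grips with 3 to 60 N. Pads are 19 mm wide; open, the fingers measure 117 mm over their backs; the gripper's body (75 mm by 190 mm) begins 51 mm behind the grasp point.
Start: joints at [1.09, 0.469, -0.049, 1.532, 0.024, 1.141, -0.082], TCP at [0.295, -0.607, 0.223] pointing down, gripper open.
Joint ranges: [-2.59, 2.59], [-0.33, 1.99], [-1.39, 1.29], [0.1, 2.45], [-1.04, 4.18], [0.21, 1.99], [-2.66, 2.66]. Speed limits (rad/s): [2.57, 2.57, 3.14, 3.14, 3.14, 3.14, 3.14].

## Interface

Orientations are given as a 3x3 rotation matrix whose columns are the frame's x, y, z axes.
In Python, from workcell import get_obs, read_camera, workorder gives the robot as it stands. The module is installed in compiled form; this text tells all that it offers.
- The arm moves only by the tool carry_out, never from a script. Its argument "series" is a list of rows, each a list of 7 numbers: the shift along the tool's x, y, z scaled (see below), then the turn, a rotation vector about the tool's x, y, z scaled (see below), then the closure, from -1 (fully open) to 1 (shut). A call has 1 to 20 rows; each row is the pose to reach, as a shift and turn from the pose commanded when the call began, along the tool's axes at that moment, turning the shorter way round; what a row does not reach only later rows make up. The controller multiplies each number of a shift by 40 cm and each number of a turn by 180 degrees. A row lasts 1/8 s, in which the tool goes at most 62.5 mm and 10.7 degrees, less where a joint would pass 70% of its speed; a pose out of reach is approached as far as the arm can. A call with a number of a shift or a turn outside -1 to 1 is refused whole. A call with a gripper value outside its range is refused whole. The fingers move at their own pace and stop on an object; "newtons" is the grip in N (left out, the last holds). Time passes only in rows, so rows that repeat a pose let the fingers close. It gives the time, the measured TCP pose, the force, the opening and the grip force at its end, in the units of the state.
- get_obs(): the state, without advancing time (a new reading comes with each control period).
- read_camera(name): name is "scene" or "top" or "wrist"; returns a dict with "img" (400x640x3 uint8, blue, green, red), "range_z" (400x640 float32, m along the optical axis (not along the pixel's ray), 0 where there is no reading), "fx", "fy", "cx", "cy" (pixels), "dist" ([k1, k2, p1, p2, k3] as OpenCV has them; the pictures are not rectified), "extrinsics" (4x4, takes a point from camera to world coordinates). Camera axes: x right, y up, looking along -z (the intrinsics and any distortion apply to the point x, -y, -z); pixel columns grow to the right and rows downward; lengths in m; the calibration is good to about 2 mm. A picture is of the moment at which its call begins.
- workorder.hand_in(): hands the job in; it is judged then, once.
The state is a dict: "clock": time; "joint_positions": joint angles; "joint_velocities": joint speeds; "effort": joint torques, N m; "ee_pos": TCP position; "ee_rot": TCP orientation; "contact_force": force on the tool from outside, world axes, zero at the start; "moment": the same for the moment, N m; "width": finger opening in m; "gripper_force": force on a finger pad.
Only numpy, scipy, OpenCV 4.12 (cv2) and the standard library are available. Lean on these libraries where they do the work, as an engineer would, in place of code of your own. Each camera call takes 0.05 s, during which the arm holds its last target. There are 200 camera calls.

## Working session

There is one attempt and no reset: what is moved stays moved. The work goes in short steps, Python scripts to look and compute and a tool call to move; the robot and the scene stay as the last step left them, time stands still between calls to the robot, and variables do not carry over. Pictures are saved under pics/ and viewed, at most 10 in all, crops included, and the job is handed in when it is done.

Besides the shell and the picture viewer there is one more tool, called as name([rows], argument=value, ...), one row to a line, values as JSON. carry_out: Moves the arm, as the interface text tells. Shifts and turns lie within -1 to 1; 1 stands for 40 cm of shift or 180 degrees of turn. Its arguments: {"type":"object","properties":{"series":{"type":"array","items":{"type":"array","items":{"type":"number"}}},"newtons":{"type":"number"}},"required":["series"]}

```bash
mkdir -p pics
cat > h.py <<'E'
import numpy as np, cv2
from workcell import get_obs, read_camera, workorder
from scipy.spatial.transform import Rotation as R
def world(c,us,vs,depth=None):
    K=np.array([[c['fx'],0,c['cx']],[0,c['fy'],c['cy']],[0,0,1]])
    p=cv2.undistortPoints(np.array(list(zip(us,vs)),float).reshape(-1,1,2),K,np.array(c['dist'])).reshape(-1,2)
    if depth is None: depth=c['range_z'][np.round(vs).astype(int),np.round(us).astype(int)]
    P=np.c_[p[:,0]*depth,-p[:,1]*depth,-depth]*1.0
    T=np.array(c['extrinsics']); return P@T[:3,:3].T+T[:3,3]
def cloud(c):
    v,u=np.nonzero(c['range_z']>0); return u,v,world(c,u,v)
def pix(c,P):
    T=np.linalg.inv(c['extrinsics']); q=np.atleast_2d(P)@T[:3,:3].T+T[:3,3]
    K=np.array([[c['fx'],0,c['cx']],[0,c['fy'],c['cy']],[0,0,1]])
    return cv2.projectPoints(q*[1,-1,-1],np.zeros(3),np.zeros(3),K,np.array(c['dist']))[0].reshape(-1,2)
E
python3 - <<'E'
from h import *
import pickle
for n in ['scene','top']:
    c=read_camera(n); cv2.imwrite(f'pics/{n}0.png',c['img']); pickle.dump(c,open(n+'0.pkl','wb')); print(n,np.round(c['extrinsics'],3).tolist(),c['fx'])
print(get_obs())
E
```

```text
scene [[0.851, -0.345, 0.397, 1.037], [0.526, 0.57, -0.631, -0.705], [-0.009, 0.746, 0.666, 0.892], [0.0, 0.0, 0.0, 1.0]] 510.64396100704016
top [[-0.093, 0.975, -0.201, 0.446], [-0.996, -0.091, 0.021, -0.021], [0.002, 0.203, 0.979, 1.041], [0.0, 0.0, 0.0, 1.0]] 396.6045679966218
{'clock': 0.1, 'joint_positions': array([ 1.09012662,  0.46934428, -0.0485835 ,  1.53360652,  0.02409267,
        1.14100425, -0.08228863]), 'joint_velocities': array([ 0.00062373, -0.00201347, -0.00150598, -0.00246819, -0.00087667,
       -0.00151328,  0.00052163]), 'effort': array([ 1.27289644e-03, -5.09167027e+01, -8.07362515e-02, -2.36829436e+01,
       -6.14831178e-02,  3.44289781e-02,  4.39238534e-05]), 'ee_pos': array([ 0.29444002, -0.60677612,  0.2216019 ]), 'ee_rot': array([[ 8.99663765e-01,  4.36582660e-01, -8.31142903e-04],
       [ 4.36583447e-01, -8.99662396e-01,  1.57082594e-03],
       [-6.19526500e-05, -1.77607841e-03, -9.99998421e-01]]), 'contact_force': array([ 0.93729715,  0.43243382, -0.04017112]), 'moment': array([ 0.03187044, -0.00205398,  0.03196793]), 'gripper_force': 0.0, 'width': 0.08685520707070336}
```

View pics/top0.png

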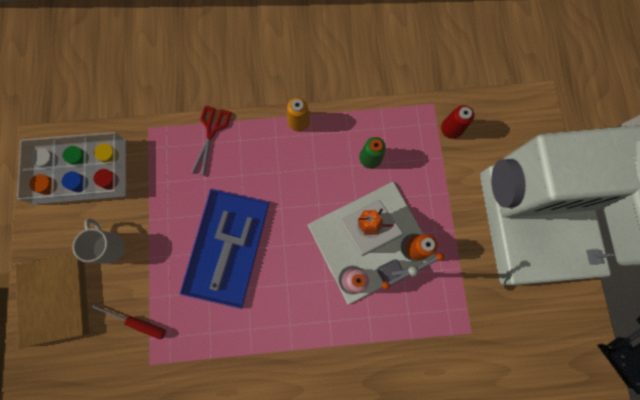

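View pics/scene0.png

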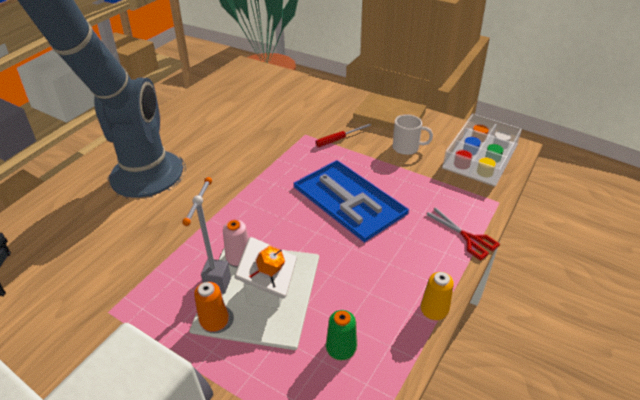

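The top view shows the wrench at (232,250) in the blue tray, its jaw up. The nut is at (370,222) on the stand, with the mast at (412,270) and the cones at (355,280) and (422,245). The scene view agrees. Next I measure poses from the point clouds.

```bash
cat > m.py <<'E'
from h import *
import pickle
for n in ['scene','top']:
    c=pickle.load(open(n+'0.pkl','rb')); u,v,P=cloud(c); px=c['img'][v,u].astype(int)
    b,g,r=px.T; hsv=cv2.cvtColor(c['img'],cv2.COLOR_BGR2HSV)[v,u].astype(int)
    ws=(P[:,0]>.2)&(P[:,0]<.8)&(P[:,1]<.4)&(P[:,1]>-.6)
    def rect(m,name,axes=(0,1)):
        q=P[m][:,list(axes)].astype(np.float32); (cx,cy),(w,h),a=cv2.minAreaRect(q); print(n,name,m.sum(),np.round([cx,cy,w,h],4),round(a,1), 'z',np.round(np.percentile(P[m,2],[5,50,95]),4))
    blue=ws&(hsv[:,0]>105)&(hsv[:,0]<130)&(hsv[:,1]>150)&(P[:,2]<.03); 
    # restrict to near tray
    med=np.median(P[blue],0); blue&=np.linalg.norm(P[:,:2]-med[:2],axis=1)<.18
    rect(blue,'tray')
    gray=(hsv[:,1]<60)&(np.linalg.norm(P[:,:2]-med[:2],axis=1)<.14)&(P[:,2]>.011)&(P[:,2]<.03)
    rect(gray,'wrench'); q=P[gray]; print('wr centroid',q.mean(0).round(4))
    white=ws&(hsv[:,1]<50)&(hsv[:,2]>120)
    foot=white&(P[:,2]>.004)&(P[:,2]<.02)&(P[:,1]<-.05); rect(foot,'foot')
    face=white&(P[:,2]>.06)&(P[:,2]<.14)&(P[:,1]<-.05)
    q=P[face]; 
    for _ in range(5):
        m0=q.mean(0); U,S,V=np.linalg.svd(q-m0,full_matrices=False); d=(q-m0)@V[2]; q=q[abs(d)<.004]
    nn=V[2]*np.sign(V[2,2]); print('face n',nn.round(3),'tilt',np.arccos(nn[2]).round(3),'yaw',np.arctan2(-nn[1],-nn[0]).round(3))
    yaw=np.arctan2(-nn[1],-nn[0]); ex=np.array([np.cos(yaw)*nn[2],np.sin(yaw)*nn[2],np.sqrt(1-nn[2]**2)]); ey=np.cross(nn,ex)
    q2=np.c_[(q-m0)@ex,(q-m0)@ey].astype(np.float32); rr=cv2.minAreaRect(q2); ctr=m0+rr[0][0]*ex+rr[0][1]*ey
    print('face',len(q),np.round(rr[1],4),round(rr[2],1),'centre',ctr.round(4))
    org=ws&(hsv[:,0]>3)&(hsv[:,0]<16)&(hsv[:,1]>170)&(hsv[:,2]>100)
    s=org&(((P-ctr)@nn)>.031)&(((P-ctr)@nn)<.04)&(np.linalg.norm(P-ctr,axis=1)<.06); print('nut top ctr',s.sum(),P[s].mean(0).round(4),(P[s].mean(0)-.034*nn).round(4))
    im=c['img']; uv=pix(c,ctr)[0].astype(int); k=im[uv[1]-45:uv[1]+35,uv[0]-50:uv[0]+50]
    cv2.imwrite(f'pics/nut_{n}.png',cv2.resize(k,None,fx=5,fy=5,interpolation=cv2.INTER_CUBIC)); print('crop origin',uv-[50,45])
E
python3 m.py; python3 -c "
import cv2,numpy as np
a=[cv2.imread(f'pics/nut_{n}.png') for n in('scene','top')];cv2.imwrite('pics/nut2.png',cv2.resize(np.hstack(a),(800,320)))"
```

```text
scene tray 3497 [0.5606 0.1965 0.1643 0.2839] 72.0 z [0.0013 0.0049 0.0165]
scene wrench 659 [0.5493 0.1964 0.0806 0.2007] 69.9 z [0.0126 0.0173 0.0206]
wr centroid [0.564  0.1891 0.017 ]
scene foot 4772 [ 0.5434 -0.182   0.229   0.2573] 21.9 z [0.0079 0.0114 0.0144]
face n [0.173 0.088 0.981] tilt 0.195 yaw -2.67
face 333 [0.2099 0.164 ] 87.4 centre [ 0.5337 -0.1843  0.1014]
nut top ctr 56 [ 0.5742 -0.1856  0.1306] [ 0.5684 -0.1886  0.0973]
crop origin [198 217]
top tray 5023 [0.5616 0.1989 0.1579 0.2737] 71.7 z [0.0017 0.0049 0.0147]
top wrench 820 [0.5487 0.1976 0.0782 0.1973] 69.6 z [0.015  0.0183 0.0218]
wr centroid [0.5558 0.1949 0.0184]
top foot 3525 [ 0.5455 -0.2738  0.2973  0.4487] 2.2 z [0.0081 0.0114 0.0152]
face n [ 0.024 -0.076  0.997] tilt 0.08 yaw 1.872
face 1948 [0.2696 0.4997] 57.2 centre [ 0.5875 -0.3897  0.0792]
nut top ctr 0 [nan nan nan] [nan nan nan]
crop origin [408 166]m.py:26: RuntimeWarning: Mean of empty slice.
  s=org&(((P-ctr)@nn)>.031)&(((P-ctr)@nn)<.04)&(np.linalg.norm(P-ctr,axis=1)<.06); print('nut top ctr',s.sum(),P[s].mean(0).round(4),(P[s].mean(0)-.034*nn).round(4))
  ret = um.true_divide(
```

View pics/nut2.png

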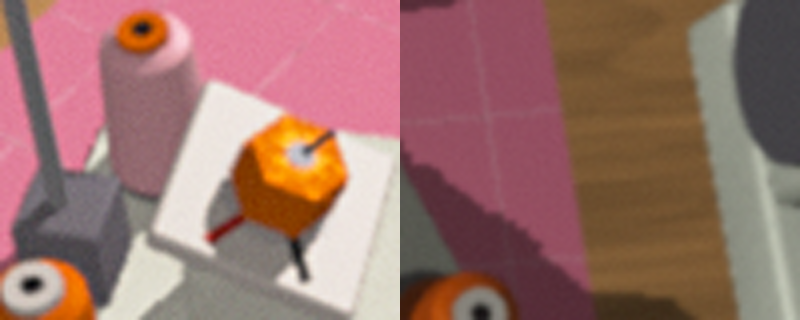

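The scene crop shows the nut line pointing towards (330,133), the black mark at (300,258) and the red mark at (225,228). The stand yaw looks inconsistent with the text, so I check the camera calibration against the robot before going on.

Run:
```python
from h import *
import pickle
o=get_obs()
for n in ['scene','top']:
    c=pickle.load(open(n+'0.pkl','rb')); 
    print(n,'base',pix(c,[0,0,0.]).round(0),'tcp',pix(c,o['ee_pos']).round(0),pix(c,o['ee_pos']-o['ee_rot'][:,2]*.1).round(0), c['dist'],c['fx'],c['fy'],c['cx'],c['cy'])
s=pickle.load(open('scene0.pkl','rb'));t=pickle.load(open('top0.pkl','rb'))
# same features
print('nut',world(s,[270],[262]),world(t,[371],[222])); print('mug',world(s,[407],[140]),world(t,[90],[245]))
print('mast top',world(s,[199],[203]),world(t,[412],[271]))
print('cones',world(s,[234],[226]),world(t,[355],[280]),world(s,[209],[288]),world(t,[428],[244]))
w=read_camera('wrist'); cv2.imwrite('pics/w0.png',w['img']); print(np.round(w['extrinsics'],3))
```

```text
scene base [[146. 173.]] tcp [[-13. 314.]] [[-40. 276.]] [-0.15531685  0.          0.          0.          0.        ] 510.64396100704016 510.64396100704016 319.6512777180521 205.2564603121071
top base [[323. 482.]] tcp [[622. 336.]] [[668. 344.]] [0.02673031 0.         0.         0.         0.        ] 396.6045679966218 396.6045679966218 315.26059014982513 201.56598080874284
nut [[ 0.58773663 -0.17955359  0.13084619]] [[ 0.57248574 -0.16373516  0.13632918]]
mug [[0.60391664 0.46268421 0.05257196]] [[0.59681008 0.53889859 0.0199944 ]]
mast top [[ 0.46072629 -0.21750241  0.2588763 ]] [[ 0.45262395 -0.20973574  0.26748291]]
cones [[ 0.44847974 -0.12404422  0.1148677 ]] [[ 0.44572138 -0.11396636  0.11810166]] [[ 0.51804366 -0.28871501  0.11776662]] [[ 0.51184008 -0.29265089  0.11546524]]
[[ 0.437  0.864  0.252  0.364]
 [-0.9    0.419  0.122 -0.574]
 [-0.001 -0.28   0.96   0.384]
 [ 0.     0.     0.     1.   ]]
```

View pics/w0.png

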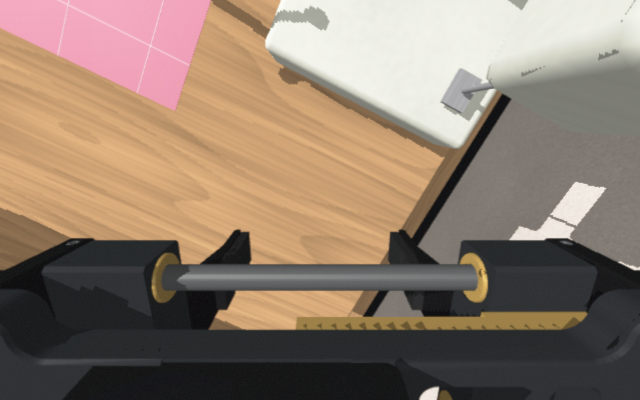

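```bash
cat > m2.py <<'E'
from h import *
import pickle
def stand(x,y,yaw):
    X=np.array([np.cos(yaw),np.sin(yaw),0]);Y=np.array([-X[1],X[0],0]);Z=np.array([0,0,1.])
    n=-.408*X+.913*Z; ex=.913*X+.408*Z
    return np.array([x,y,.1]),ex,Y,n
if __name__=='__main__':
    s=pickle.load(open('scene0.pkl','rb'));t=pickle.load(open('top0.pkl','rb'))
    for n,c in (('s',s),('t',t)):
        u,v,P=cloud(c); hsv=cv2.cvtColor(c['img'],cv2.COLOR_BGR2HSV)[v,u].astype(int)
        m=(hsv[:,1]<50)&(hsv[:,2]>90)&(P[:,2]>.006)&(P[:,2]<.018)&(np.linalg.norm(P[:,:2]-[.543,-.182],axis=1)<.2)
        r=cv2.minAreaRect(P[m][:,:2].astype(np.float32)); print(n,np.round(r[0],4),np.round(r[1],4),r[2])
        # sewing machine extents
        q=P[(P[:,1]<-.38)&(P[:,1]>-.9)&(P[:,2]>.1)&(P[:,0]>.1)]
        if len(q): print('tall stuff right',q.min(0).round(2),q.max(0).round(2))
        # face plane points
        F,ex,ey,nn=stand(.5712,-.1708,np.radians(-158.1)); d=P-F; a,b,h=d@ex,d@ey,d@nn
        f=(abs(a)<.075)&(abs(b)<.075)&(abs(h)<.006)&(hsv[:,1]<60)&(hsv[:,2]>60)
        rr=cv2.minAreaRect(np.c_[a[f],b[f]].astype(np.float32)); print('face',f.sum(),np.round(rr[0],4),np.round(rr[1],4),rr[2],'h',np.median(h[f]).round(4))
        k=(h>.031)&(h<.038)&(np.hypot(a,b)<.04); print('nuttop',k.sum(),a[k].mean().round(4),b[k].mean().round(4))
    # line angle in scene
    F,ex,ey,nn=stand(.5712,-.1708,np.radians(-158.1)); top=F+.034*nn
    C=np.array(s['extrinsics'])[:3,3]
    for p in [(280.5,250.2),(273.5,255.7)]:
        w=world(s,[p[0]],[p[1]],np.array([1.]))[0]-C; q=C+w*((top-C)@nn)/(w@nn)-top
        print(p,'ab',(q@ex).round(4),(q@ey).round(4),'ang',np.degrees(np.arctan2(q@ey,q@ex)).round(1))
E
python3 m2.py
```

```text
s [ 0.5423 -0.1795] [0.229  0.2628] 21.92888832092285
tall stuff right [ 0.28 -0.69  0.14] [ 0.7  -0.47  0.34]
face 1525 [ 0.0008 -0.0026] [0.1141 0.1126] 89.93385314941406 h -0.0011
nuttop 329 0.0006 -0.0026
t [ 0.5416 -0.1778] [0.2294 0.2588] 21.563573837280273
tall stuff right [ 0.22 -0.72  0.1 ] [ 0.85 -0.42  0.34]
face 1353 [ 0.0005 -0.0041] [0.112  0.1128] 89.92973327636719 h -0.0008
nuttop 304 0.001 -0.0043
(280.5, 250.2) ab -0.0115 -0.0248 ang -114.8
(273.5, 255.7) ab -0.0011 -0.0037 ang -106.9
```

```bash
cat >> h.py <<'E'
FC=np.array([.5691,-.1678,.0995]); YAW=np.radians(-158.2)
X=np.array([np.cos(YAW),np.sin(YAW),0]);EY=np.array([-X[1],X[0],0]);N=np.array([-.408*X[0],-.408*X[1],.913]);N/=np.linalg.norm(N);EX=np.cross(EY,N)
def rot(adeg,n=N,ex=EX,ey=EY):
    a=np.radians(adeg); y=np.cos(a)*ex+np.sin(a)*ey; z=-n; return np.c_[np.cross(y,z),y,z]
def rel(p,Rt,o=None):
    o=o or get_obs(); R0=o['ee_rot']
    s=R0.T@(np.array(p)-o['ee_pos'])/.4; r=R.from_matrix(R0.T@Rt).as_rotvec()/np.pi
    print('shift',s.round(4).tolist(),'turn',r.round(4).tolist())
def face(p=None):
    o=get_obs(); d=o['ee_pos']-FC; y=o['ee_rot'][:,1]; zt=o['ee_rot'][:,2]
    print('t',o['clock'],'face abh mm',(1e3*np.array([d@EX,d@EY,d@N])).round(1),'yang',np.degrees(np.arctan2(y@EY,y@EX)).round(1),'tilt err',np.degrees(np.arccos(min(1,-zt@N))).round(2),'q',o['joint_positions'].round(2),'F',o['contact_force'].round(1),'w',o['width'].round(4),o['gripper_force'])
E
python3 - <<'E'
from h import *
o=get_obs(); print(o['ee_pos'].round(3))
up=dict(o); up['ee_pos']=o['ee_pos']+[0,0,.23]
rel(up['ee_pos'],o['ee_rot'])
rel(FC+.30*N,rot(213.8)); rel(FC+.30*N,rot(33.8))
E
```

```text
[ 0.294 -0.607  0.222]
shift [-0.0, -0.0009, -0.575] turn [0.0, 0.0, 0.0]
shift [1.4021, -0.6666, -0.3783] turn [0.1445, -0.0713, -0.6535]
shift [1.4021, -0.6666, -0.3783] turn [-0.0619, -0.1256, 0.3299]
```

carry_out([
  [0, 0, -0.15, 0, 0, 0, -1],
  [0, 0, -0.3, 0, 0, 0, -1],
  [0, 0, -0.45, 0, 0, 0, -1],
  [0, 0, -0.575, 0, 0, 0, -1],
  [0.14, -0.067, -0.56, 0.02, -0.01, -0.06, -1],
  [0.28, -0.133, -0.54, 0.03, -0.015, -0.12, -1],
  [0.42, -0.2, -0.52, 0.045, -0.02, -0.18, -1],
  [0.56, -0.27, -0.5, 0.06, -0.03, -0.24, -1],
  [0.7, -0.33, -0.48, 0.07, -0.036, -0.3, -1],
  [0.84, -0.4, -0.45, 0.085, -0.04, -0.36, -1],
  [0.98, -0.466, -0.43, 0.1, -0.05, -0.42, -1],
  [0.98, -0.466, -0.43, 0.1, -0.05, -0.42, -1],
])

```text
clock: 1.65
ee_pos: [0.5692, -0.2615, 0.3921]
ee_rot: [[-0.215, 0.922, -0.322], [0.974, 0.226, -0.002], [0.071, -0.315, -0.947]]
contact_force: [-0.9, -0.9, -0.2]
width: 0.0871
gripper_force: 0.0
```

Run:
```python
from h import *
face(); print(get_obs()['ee_pos']); rel(FC+.30*N,rot(213.8))
```

```text
Traceback (most recent call last):
  File "h.py", line 26, in face
    print('t',o['clock'],'face abh mm',(1e3*np.array([d@EX,d@EY,d@N])).round(1),'yang',np.degrees(np.arctan2(y@EY,y@EX)).round(1),'tilt err',np.degrees(np.arccos(min(1,-zt@N))).round(2),'q',o['joint_positions'].round(2),'F',o['contact_force'].round(1),'w',o['width'].round(4),o['gripper_force'])
                                                                                                                                                                                                                                                                ^^^^^^^^^^^^^^^^
AttributeError: 'float' object has no attribute 'round'
```

```bash
sed -i "s/o\['width'\].round(4)/round(o['width'],4)/" h.py
python3 - <<'E'
from h import *
face(); print(get_obs()['ee_pos']); rel(FC+.20*N,rot(213.8))
E
```

```text
t 1.65 face abh mm [151.1  87.  253. ] yang 172.3 tilt err 9.37 q [ 0.55  0.51 -0.41  1.16  0.25  1.83  0.41] F [-0.9 -0.9 -0.2] w 0.0871 0.0
[ 0.56917459 -0.26147505  0.39209182]
shift [0.2418, 0.331, 0.1987] turn [0.0445, -0.0291, -0.2277]
```

carry_out([
  [0.06, 0.08, 0.02, 0.011, -0.007, -0.057, -1],
  [0.12, 0.165, 0.05, 0.022, -0.015, -0.115, -1],
  [0.18, 0.25, 0.1, 0.033, -0.022, -0.17, -1],
  [0.2418, 0.331, 0.15, 0.0445, -0.029, -0.228, -1],
  [0.2418, 0.331, 0.1987, 0.0445, -0.029, -0.228, -1],
  [0.2418, 0.331, 0.1987, 0.0445, -0.029, -0.228, -1],
])

```text
clock: 2.4
ee_pos: [0.6429, -0.1462, 0.282]
ee_rot: [[-0.772, 0.507, -0.383], [0.594, 0.79, -0.152], [0.225, -0.345, -0.911]]
contact_force: [-0.0, -0.9, 0.6]
width: 0.0871
gripper_force: 0.0
```

Run:
```python
from h import *
import pickle
face(); c=read_camera('wrist'); cv2.imwrite('pics/w1.png',c['img']); pickle.dump(c,open('w1.pkl','wb'))
print('nut axis top',pix(c,FC+.034*N),'face ctr',pix(c,FC))
```

```text
t 2.4 face abh mm [  4.5   7.3 197.9] yang -147.0 tilt err 0.24 q [ 0.37  0.67 -0.55  1.2   0.43  1.77  0.81] F [-0.  -0.9  0.6] w 0.0871 0.0
nut axis top [[326.44942247 182.60516912]] face ctr [[325.88004816 176.897873  ]]
```

View pics/w1.png

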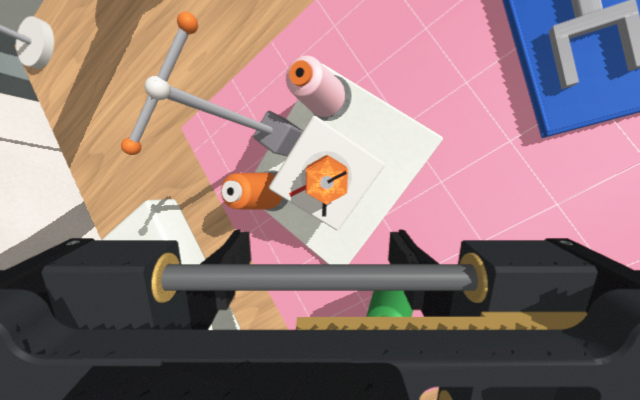

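The wrist view shows the nut axis at (326,182), as predicted, with its line pointing to (347,172). The black mark is at (324,210). I measure the angles by sampling the face in polar form.

```bash
cat >> h.py <<'E'
def dark(c,h,r0,r1,ctr=None):
    a=np.arange(0,360,.5); g=cv2.cvtColor(c['img'],cv2.COLOR_BGR2GRAY).astype(np.float32); V=[]
    for r in np.linspace(r0,r1,15):
        A=np.radians(a); P=(FC if ctr is None else ctr)+h*N+r*(np.outer(np.cos(A),EX)+np.outer(np.sin(A),EY)); q=pix(c,P).astype(np.float32)
        V.append(cv2.remap(g,q[:,0].copy().reshape(-1,1),q[:,1].copy().reshape(-1,1),cv2.INTER_LINEAR).ravel())
    m=np.mean(V,0); i=m.argmin(); k=(i+np.arange(-24,25))%720; w=np.clip(np.median(m[k])-m[k],0,None); return (a[i]+ (w*np.arange(-24,25)*.5).sum()/w.sum())%360, m[i]
E
python3 - <<'E'
from h import *
import pickle
c=pickle.load(open('w1.pkl','rb'))
print('line',dark(c,.034,.008,.021),'mark',dark(c,0,.036,.052))
u,v,P=cloud(c); d=P-FC; a,b,h=d@EX,d@EY,d@N; hsv=cv2.cvtColor(c['img'],cv2.COLOR_BGR2HSV)[v,u]
f=(abs(a)<.075)&(abs(b)<.075)&(abs(h)<.006)&(hsv[:,1]<60)&(hsv[:,2]>60); rr=cv2.minAreaRect(np.c_[a[f],b[f]].astype(np.float32)); print(rr,np.median(h[f]))
k=(h>.028)&(h<.04)&(np.hypot(a,b)<.04); print(k.sum(),a[k].mean(),b[k].mean(),h[k].mean())
rel(FC+.05*N,rot(213.8)); rel(FC+.006*N,rot(213.8))
E
```

```text
line (np.float64(244.23685866021472), np.float32(43.148113)) mark (np.float64(119.46286474841845), np.float32(40.40879))
((3.948807716369629e-05, -0.0008786171674728394), (0.111852265894413, 0.11212694644927979), 89.95032501220703) 0.0002417942459061067
1479 0.0011688957380464732 -0.0019210527708813474 0.03400056287659229
shift [0.0101, 0.022, 0.3735] turn [-0.0004, -0.0003, -0.005]
shift [0.01, 0.0222, 0.4835] turn [-0.0004, -0.0003, -0.005]
```

carry_out([
  [0.01, 0.022, 0.13, 0, 0, -0.005, -1],
  [0.01, 0.022, 0.26, 0, 0, -0.005, -1],
  [0.01, 0.022, 0.36, 0, 0, -0.005, -1],
  [0.01, 0.022, 0.43, 0, 0, -0.005, -1],
  [0.01, 0.022, 0.48, 0, 0, -0.005, -1],
  [0.01, 0.022, 0.48, 0, 0, -0.005, -1],
  [0.01, 0.022, 0.48, 0, 0, -0.005, 1],
  [0.01, 0.022, 0.48, 0, 0, -0.005, 1],
  [0.01, 0.022, 0.48, 0, 0, -0.005, 1],
  [0.01, 0.022, 0.48, 0, 0, -0.005, 1],
  [0.01, 0.022, 0.48, 0, 0, -0.005, 1],
  [0.01, 0.022, 0.48, 0, 0, -0.005, 1],
], newtons=15)

```text
clock: 3.95
ee_pos: [0.5723, -0.1664, 0.1069]
ee_rot: [[-0.78, 0.497, -0.379], [0.583, 0.798, -0.152], [0.227, -0.34, -0.913]]
contact_force: [-0.5, -0.6, 2.1]
width: 0.0501
gripper_force: 14.9
```

Run:
```python
from h import *
face(); print(get_obs()['moment'].round(2))
```

```text
t 3.95 face abh mm [-0.2 -0.1  8.2] yang -146.2 tilt err 0.05 q [ 0.46  0.71 -0.54  1.57  0.49  1.4   0.74] F [-0.5 -0.6  2.1] w 0.0501 14.89877387881279
[-0.   -0.24  0.05]
```

carry_out([
  [0, 0, 0, 0, 0, 0.03, 1],
  [0, 0, 0, 0, 0, 0.07, 1],
  [0, 0, 0, 0, 0, 0.11, 1],
  [0, 0, 0, 0, 0, 0.15, 1],
  [0, 0, 0, 0, 0, 0.19, 1],
  [0, 0, 0, 0, 0, 0.23, 1],
  [0, 0, 0, 0, 0, 0.27, 1],
  [0, 0, 0, 0, 0, 0.31, 1],
  [0, 0, 0, 0, 0, 0.35, 1],
  [0, 0, 0, 0, 0, 0.39, 1],
  [0, 0, 0, 0, 0, 0.43, 1],
  [0, 0, 0, 0, 0, 0.47, 1],
  [0, 0, 0, 0, 0, 0.51, 1],
  [0, 0, 0, 0, 0, 0.55, 1],
  [0, 0, 0, 0, 0, 0.59, 1],
  [0, 0, 0, 0, 0, 0.63, 1],
  [0, 0, 0, 0, 0, 0.66, 1],
  [0, 0, 0, 0, 0, 0.68, 1],
  [0, 0, 0, 0, 0, 0.68, 1],
])

```text
clock: 6.32
ee_pos: [0.5704, -0.1661, 0.1076]
ee_rot: [[0.836, 0.392, -0.384], [0.361, -0.92, -0.152], [-0.412, -0.011, -0.911]]
contact_force: [-4.1, 0.3, 7.8]
width: 0.0499
gripper_force: 14.9
```

Run:
```python
from h import *
face(); print(get_obs()['moment'].round(2), get_obs()['moment']@N)
```

```text
t 6.325 face abh mm [ 1.6 -1.1  8.2] yang 91.4 tilt err 0.3 q [ 0.14  0.64 -0.04  1.59  0.22  1.3  -1.17] F [-4.1  0.3  7.8] w 0.0499 14.92355614900589
[ 0.03  1.1  -0.28] -0.07965287157061621
```

carry_out([
  [0, 0, 0, 0, 0, 0.006, 1],
  [0, 0, 0, 0, 0, 0.012, 1],
  [0, 0, 0, 0, 0, 0.012, 1],
])

```text
clock: 6.7
ee_pos: [0.5709, -0.1658, 0.1074]
ee_rot: [[0.85, 0.362, -0.382], [0.328, -0.932, -0.152], [-0.411, 0.004, -0.911]]
contact_force: [-3.6, 0.4, 5.7]
width: 0.05
gripper_force: 15.0
```

Run:
```python
from h import *
o=get_obs();face(); print(o['moment'].round(2), o['moment']@N, (o['ee_rot'].T@o['moment']).round(2))
```

```text
t 6.7 face abh mm [ 1.  -1.2  8.2] yang 89.4 tilt err 0.22 q [ 0.13  0.64 -0.03  1.59  0.22  1.3  -1.2 ] F [-3.6  0.4  5.7] w 0.05 15.011827200651169
[0.14 0.75 0.16] 0.3129366110802475 [ 0.3  -0.64 -0.31]
```

carry_out([
  [0, 0, 0, 0, 0, 0, -1],
  [0, 0, 0, 0, 0, 0, -1],
  [0, 0, 0, 0, 0, 0, -1],
  [0, 0, 0, 0, 0, 0, -1],
  [0, 0, -0.1, 0, 0, 0, -1],
  [0, 0, -0.22, 0, 0, 0, -1],
  [0, 0, -0.35, 0, 0, 0, -1],
  [0, 0, -0.45, 0, 0, 0, -1],
  [0, 0, -0.45, 0, 0, 0, -1],
])

```text
clock: 7.82
ee_pos: [0.6429, -0.1379, 0.2739]
ee_rot: [[0.855, 0.362, -0.372], [0.329, -0.932, -0.152], [-0.402, 0.008, -0.916]]
contact_force: [-0.7, 0.1, 0.3]
width: 0.0873
gripper_force: 0.0
```

```bash
cat > look.py <<'E'
from h import *
import sys
face(); c=read_camera('wrist'); n=sys.argv[1]
u,v,P=cloud(c); d=P-FC; a,b,h=d@EX,d@EY,d@N; hsv=cv2.cvtColor(c['img'],cv2.COLOR_BGR2HSV)[v,u]
f=(abs(a)<.075)&(abs(b)<.075)&(abs(h)<.006)&(hsv[:,1]<60)&(hsv[:,2]>60); rr=cv2.minAreaRect(np.c_[a[f],b[f]].astype(np.float32)); print('face',rr,np.median(h[f]))
ct=FC+rr[0][0]*EX+rr[0][1]*EY
print('line',dark(c,.034,.008,.021,ct),'mark',dark(c,0,.036,.052,ct))
q=pix(c,FC)[0].astype(int); y0,x0=max(q[1]-50,0),max(q[0]-65,0); cv2.imwrite(f'pics/{n}.png',cv2.resize(c['img'][y0:y0+100,x0:x0+130],None,fx=5,fy=5,interpolation=cv2.INTER_CUBIC))
E
python3 look.py w2
```

```text
t 7.825 face abh mm [ -1.6  -0.3 191.7] yang 89.3 tilt err 0.42 q [ 0.08  0.61 -0.03  1.25  0.19  1.66 -1.17] F [-0.7  0.1  0.3] w 0.0873 0.0
face ((0.0006769560277462006, -0.0003928765654563904), (0.11206599324941635, 0.11267286539077759), 89.8887939453125) 0.00012283529691083602
line (np.float64(120.32761015506308), np.float32(42.24388)) mark (np.float64(119.89327658724902), np.float32(34.267773))
```

View pics/w2.png

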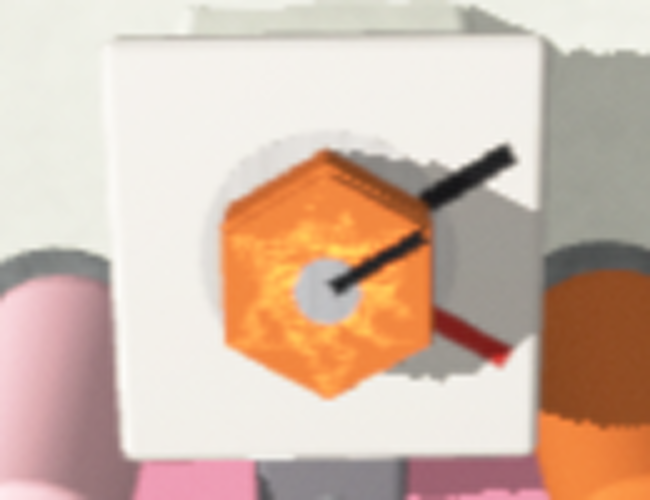

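The crop shows the nut line collinear with the black mark (320°/119.9° measured against 120.3°), so the nut is finger-tight. Now the wrench.

```bash
cat >> h.py <<'E'
def down(az):
    a=np.radians(az); y=np.array([np.cos(a),np.sin(a),0]); z=np.array([0,0,-1.]); return np.c_[np.cross(y,z),y,z]
E
python3 - <<'E'
from h import *
rel([.545,.198,.20],down(69.7))
E
```

```text
shift [0.1431, -0.8723, 0.1266] turn [-0.1594, 0.0631, -0.756]
```

carry_out([
  [0.01, -0.05, -0.04, -0.01, 0.004, -0.055, -1],
  [0.02, -0.12, -0.05, -0.022, 0.009, -0.11, -1],
  [0.03, -0.19, -0.05, -0.034, 0.013, -0.165, -1],
  [0.04, -0.26, -0.04, -0.046, 0.018, -0.22, -1],
  [0.05, -0.33, -0.03, -0.058, 0.022, -0.275, -1],
  [0.06, -0.4, -0.02, -0.07, 0.027, -0.33, -1],
  [0.07, -0.47, 0, -0.08, 0.032, -0.385, -1],
  [0.085, -0.54, 0.02, -0.093, 0.036, -0.44, -1],
  [0.1, -0.61, 0.04, -0.105, 0.041, -0.495, -1],
  [0.11, -0.68, 0.06, -0.116, 0.046, -0.55, -1],
  [0.12, -0.75, 0.08, -0.128, 0.05, -0.605, -1],
  [0.13, -0.81, 0.1, -0.139, 0.055, -0.66, -1],
  [0.14, -0.85, 0.12, -0.15, 0.06, -0.71, -1],
  [0.143, -0.872, 0.127, -0.159, 0.063, -0.756, -1],
  [0.143, -0.872, 0.127, -0.159, 0.063, -0.756, -1],
  [0.143, -0.872, 0.127, -0.159, 0.063, -0.756, -1],
])

```text
clock: 9.88
ee_pos: [0.544, 0.1967, 0.1987]
ee_rot: [[-0.937, 0.35, -0.004], [0.35, 0.937, -0.001], [0.004, -0.003, -1.0]]
contact_force: [-0.0, -0.5, -0.5]
width: 0.087
gripper_force: 0.0
```

```bash
cat > wr.py <<'E'
from h import *
import pickle,sys
o=get_obs(); print(o['ee_pos'].round(4),np.degrees(np.arctan2(o['ee_rot'][1,1],o['ee_rot'][0,1])),o['joint_positions'].round(2))
c=read_camera('wrist'); cv2.imwrite(f'pics/{sys.argv[1]}.png',c['img']); pickle.dump(c,open(sys.argv[1]+'.pkl','wb'))
u,v,P=cloud(c); hsv=cv2.cvtColor(c['img'],cv2.COLOR_BGR2HSV)[v,u].astype(int)
m=(hsv[:,1]<70)&(np.linalg.norm(P[:,:2]-[.549,.197],axis=1)<.14)&(P[:,2]>.012)&(P[:,2]<.03)
r=cv2.minAreaRect(P[m][:,:2].astype(np.float32)); print(m.sum(),r,np.median(P[m,2]))
t=(hsv[:,0]>105)&(hsv[:,0]<130)&(hsv[:,1]>150)&(P[:,2]<.03)&(np.linalg.norm(P[:,:2]-[.56,.198],axis=1)<.2); print('tray',cv2.minAreaRect(P[t][:,:2].astype(np.float32)))
E
python3 wr.py w3
```

```text
[0.544  0.1967 0.1987] 69.4977845274639 [ 0.11  0.42 -0.7   1.76  0.3   1.07  0.52]
3487 ((0.5510186553001404, 0.220394104719162), (0.1268065869808197, 0.20985440909862518), 71.63925170898438) 0.018910630461927258
tray ((0.55890291929245, 0.19972644746303558), (0.15834400057792664, 0.27641671895980835), 72.2391586303711)
```

View pics/w3.png

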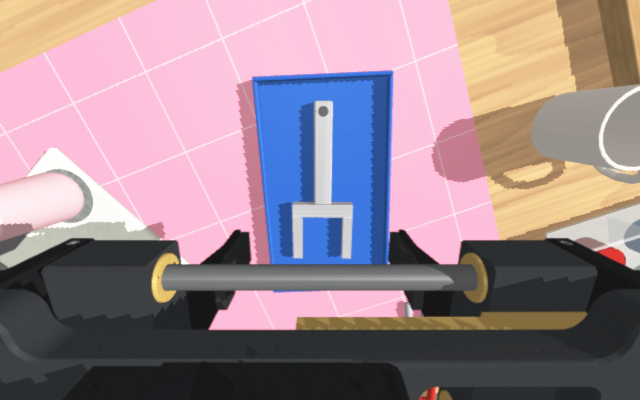

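The wrist view shows the whole wrench: handle end at (323,103), jaw tips at (297,258) and (347,258). I fit it on its top plane using only its connected blob.

Run:
```python
from h import *
import pickle
c=pickle.load(open('w3.pkl','rb')); h=cv2.cvtColor(c['img'],cv2.COLOR_BGR2HSV)
m=((h[...,1]<90)&(h[...,2]>90)).astype(np.uint8); m[:90]=0;m[262:]=0;m[:,:285]=0;m[:,362:]=0
n,l,s,_=cv2.connectedComponentsWithStats(m); k=1+s[1:,4].argmax(); print(s[k])
v,u=np.nonzero(l==k); C=np.array(c['extrinsics'])[:3,3]; d=world(c,u,v,np.ones(len(u)))-C; P=C+d*((.019-C[2])/d[:,2])[:,None]
r=cv2.minAreaRect(P[:,:2].astype(np.float32)); print('all',r)
az=np.radians(r[2]-90); wx=np.array([np.cos(az),np.sin(az)]); a=P[:,:2]@wx; lo=a.min()
hd=(a-lo<.12)&(a-lo>.005); rh=cv2.minAreaRect(P[hd][:,:2].astype(np.float32)); print('handle',rh)
f=cv2.fitLine(P[hd][:,:2].astype(np.float32),cv2.DIST_L2,0,.01,.01).ravel(); az=np.degrees(np.arctan2(f[1],f[0])); print('az',az,f[2:])
az=az if f[0]>0 else az+180; wx=np.array([np.cos(np.radians(az)),np.sin(np.radians(az))]); a=P[:,:2]@wx
b=P[:,:2]@[-wx[1],wx[0]]; cb=f[2:]@[-wx[1],wx[0]]; print('x extents len',a.min(),a.max(),a.max()-a.min(),'y',b.min()-cb,b.max()-cb)
org=wx*((a.min()+.084+a.max()-.116)/2)+np.array([-wx[1],wx[0]])*cb; print('wrench origin',org,'az',az); g=org+.012*wx; print('grip',g)
rel([*g,.06],down(az+90)); rel([*g,.0075],down(az+90))
```

```text
[ 292  101   61  158 3645]
all ((0.5482407808303833, 0.19923511147499084), (0.07810166478157043, 0.1983778476715088), 68.37472534179688)
handle ((0.5137836933135986, 0.21176257729530334), (0.0213092602789402, 0.11397470533847809), 69.20862579345703)
az -20.802195 [0.5112566  0.21241002]
x extents len 0.3426649590481924 0.5414004285478148 0.1987354694996224 y -0.039319239499259084 0.038673899650346844
wrench origin [0.53326182 0.20405003] az -20.802195
grip [0.54447957 0.19978832]
shift [0.0006, 0.0076, 0.3474] turn [-0.0007, -0.0011, 0.0018]
shift [0.0002, 0.0079, 0.4787] turn [-0.0007, -0.0011, 0.0018]
```

carry_out([
  [0, 0.004, 0.14, 0, 0, 0.002, -1],
  [0, 0.008, 0.28, -0.001, -0.001, 0.002, -1],
  [0, 0.008, 0.38, -0.001, -0.001, 0.002, -1],
  [0, 0.008, 0.44, -0.001, -0.001, 0.002, -1],
  [0, 0.008, 0.474, -0.001, -0.001, 0.002, -1],
  [0, 0.008, 0.474, -0.001, -0.001, 0.002, -1],
  [0, 0.008, 0.474, -0.001, -0.001, 0.002, -1],
])

```text
clock: 10.8
ee_pos: [0.5455, 0.201, 0.0108]
ee_rot: [[-0.935, 0.354, 0.002], [0.354, 0.935, 0.002], [-0.002, 0.003, -1.0]]
contact_force: [0.3, 0.4, -0.1]
width: 0.0872
gripper_force: 0.0
```

Run:
```python
from h import *
o=get_obs(); print(o['contact_force'].round(1),o['width']); rel([.5445,.1998,.0075],down(69.2))
```

```text
[ 0.3  0.4 -0.1] 0.0871514048836956
shift [0.0013, -0.0037, 0.0083] turn [0.001, 0.0005, 0.0004]
```

carry_out([
  [0.001, -0.004, 0.007, 0.001, 0, 0, -1],
  [0.001, -0.004, 0.007, 0.001, 0, 0, 1],
  [0.001, -0.004, 0.007, 0.001, 0, 0, 1],
  [0.001, -0.004, 0.007, 0.001, 0, 0, 1],
  [0.001, -0.004, 0.007, 0.001, 0, 0, 1],
  [0.001, -0.004, 0.007, 0.001, 0, 0, 1],
  [0.001, -0.004, 0.007, 0.001, 0, 0, 1],
  [0.001, -0.004, 0.007, 0.001, 0, 0, 1],
  [0.001, -0.004, 0.007, 0.001, 0, 0, 1],
], newtons=50)

```text
clock: 11.92
ee_pos: [0.5438, 0.1994, 0.0069]
ee_rot: [[-0.935, 0.353, -0.0], [0.353, 0.935, -0.001], [0.0, -0.001, -1.0]]
contact_force: [0.8, 0.3, -1.7]
width: 0.0215
gripper_force: 50.0
```

```bash
cat > goal.py <<'E'
from h import *
import sys
# wrench in tool: tool y = wrench y, tool x = -wrench x, tool z = -wrench z ; GX wrench-x of TCP, GZ TCP height above wrench underside
GX,GZ=.012,.0035
def fit(H,h,xoff=.0905,ctr=None):
    # handle direction face angle H deg, wrench underside h above face, nut axis at wrench x=xoff
    A=np.radians(H); hd=np.cos(A)*EX+np.sin(A)*EY
    return (FC if ctr is None else ctr)+hd*(xoff-GX)+N*(h+GZ), rot(H+270)
E
python3 - <<'E'
from goal import *
o=get_obs(); print(o['clock'],o['ee_pos'].round(4),o['contact_force'].round(1),o['width'],o['gripper_force'],o['joint_positions'].round(2),np.degrees(np.arctan2(o['ee_rot'][1,1],o['ee_rot'][0,1])))
p,Rt=fit(240,.08); print(p); rel(p,Rt)
E
```

```text
11.925 [0.5438 0.1994 0.0069] [ 0.8  0.3 -1.7] 0.021454217253464903 49.99934434890747 [-0.01  0.66 -0.56  1.91  0.51  0.72  0.34] 69.30267502396214
[ 0.60875641 -0.07871936  0.15972051]
shift [-0.3977, -0.5935, -0.3815] turn [0.1425, 0.0221, 0.4238]
```

carry_out([
  [0, 0, -0.05, 0, 0, 0, 1],
  [0, 0, -0.15, 0, 0, 0, 1],
  [0, 0, -0.28, 0, 0, 0, 1],
  [0, 0, -0.4, 0, 0, 0, 1],
  [-0.04, -0.06, -0.48, 0.014, 0.002, 0.042, 1],
  [-0.08, -0.12, -0.5, 0.028, 0.004, 0.085, 1],
  [-0.12, -0.18, -0.5, 0.043, 0.007, 0.127, 1],
  [-0.16, -0.24, -0.5, 0.057, 0.009, 0.17, 1],
  [-0.2, -0.3, -0.5, 0.071, 0.011, 0.212, 1],
  [-0.24, -0.36, -0.5, 0.085, 0.013, 0.254, 1],
  [-0.28, -0.42, -0.5, 0.1, 0.015, 0.297, 1],
  [-0.32, -0.48, -0.49, 0.114, 0.018, 0.339, 1],
  [-0.36, -0.54, -0.47, 0.128, 0.02, 0.381, 1],
  [-0.398, -0.593, -0.44, 0.1425, 0.022, 0.424, 1],
  [-0.398, -0.593, -0.42, 0.1425, 0.022, 0.424, 1],
  [-0.398, -0.593, -0.42, 0.1425, 0.022, 0.424, 1],
])

```text
clock: 13.92
ee_pos: [0.6082, -0.0774, 0.1749]
ee_rot: [[0.101, 0.92, -0.38], [0.974, -0.169, -0.15], [-0.203, -0.355, -0.913]]
contact_force: [0.3, 1.3, -2.2]
width: 0.0214
gripper_force: 50.0
```

```bash
sed -i 's/GX,GZ=.*/GX,GZ=.0115,.002/' goal.py
python3 - <<'E'
from goal import *
import pickle
face(); c=read_camera('wrist'); cv2.imwrite('pics/w4.png',c['img']); pickle.dump(c,open('w4.pkl','wb'))
p,Rt=fit(240,.06); rel(p,Rt); print('axis top',pix(c,FC+.034*N))
s=read_camera('scene'); 
q=pix(s,FC+.05*N)[0].astype(int); cv2.imwrite('pics/s4.png',cv2.resize(s['img'][q[1]-70:q[1]+50,q[0]-80:q[0]+80],None,fx=4,fy=4,interpolation=cv2.INTER_CUBIC))
E
```

```text
t 13.925 face abh mm [-33.  -69.4  97.3] yang 150.1 tilt err 0.09 q [ 0.14  0.63 -0.25  1.45  0.26  1.49 -0.31] F [ 0.3  1.3 -2.2] w 0.0214 49.998376965522766
shift [0.005, 0.0152, 0.0904] turn [0.0, -0.0002, 0.0007]
axis top [[325.54462987 291.71043676]]
```

View pics/w4.png

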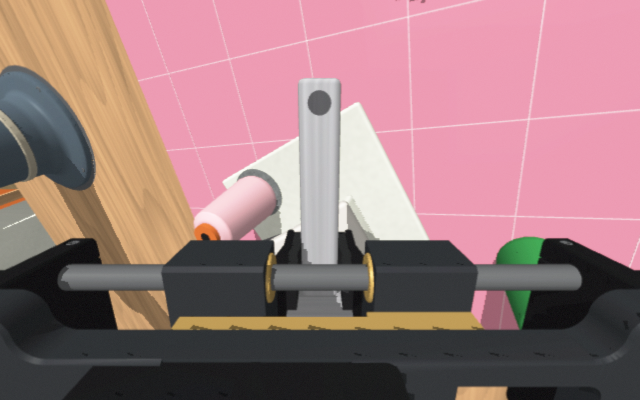

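The wrist view shows the handle gripped straight, its hole end at (319,103). The jaw is hidden under the gripper, so I measure the wrench's tilt and position in the hand from depth.

Run:
```python
from goal import *
import pickle
c=pickle.load(open('w4.pkl','rb')); o=get_obs(); u,v,P=cloud(c); hs=cv2.cvtColor(c['img'],cv2.COLOR_BGR2HSV)[v,u].astype(int)
Q=(P-o['ee_pos'])@o['ee_rot']
m=(u>290)&(u<350)&(v<228)&(v>70)&(abs(Q[:,2])<.03)&(hs[:,1]<80)
q=Q[m]; print(m.sum(),'x',q[:,0].min(),q[:,0].max(),'y',np.percentile(q[:,1],[1,99]))
A=np.polyfit(q[:,0],q[:,2],1); print('z slope',A, np.std(q[:,2]-np.polyval(A,q[:,0])))
# y centre per x bin
xs=np.arange(.03,.09,.01); yc=[(q[abs(q[:,0]-x)<.004][:,1].min()+q[abs(q[:,0]-x)<.004][:,1].max())/2 for x in xs]; print(np.polyfit(xs,yc,1))
# nut face from scene cam, jaw points in scene
s=read_camera('scene'); u,v,P=cloud(s); hs=cv2.cvtColor(s['img'],cv2.COLOR_BGR2HSV)[v,u].astype(int); d=P-FC; a,b,h=d@EX,d@EY,d@N
k=(h>.085)&(h<.125)&(np.hypot(a,b)<.08)&(hs[:,1]<80); print('jaw pts',k.sum(),h[k].mean()); 
if k.sum()>50: print(np.percentile(h[k],[5,50,95]),cv2.minAreaRect(np.c_[a[k],b[k]].astype(np.float32)))
```

```text
6075 x 0.015753646271722117 0.0956715775586946 y [-0.01050949  0.01088713]
z slope [-0.00273468 -0.01047372] 0.0008743083259101269
[0.000709  0.0001357]
jaw pts 923 0.10843823637569756
[0.099916   0.10934762 0.11269736] ((-0.008327523246407509, -0.024124085903167725), (0.1088714674115181, 0.0782298818230629), 60.55630874633789)
```

View pics/s4.png

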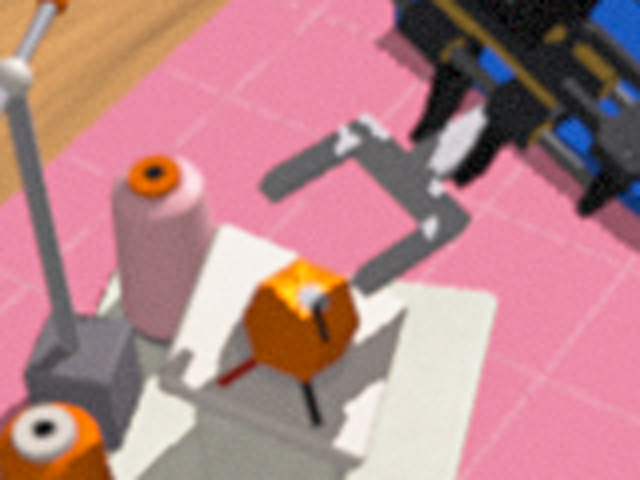

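The scene crop shows the open jaw above and to the right of the nut, level and aligned with its flats. I lower it in two stages.

```bash
sed -i 's/GX,GZ=.*/GX,GZ=.0117,.003/; s/FC if ctr is None else ctr/FC+.0005*EX-.0006*EY if ctr is None else ctr/' goal.py
python3 - <<'E'
from goal import *
p,Rt=fit(240,.042); rel(p,Rt)
E
```

```text
shift [0.0058, 0.0127, 0.1346] turn [0.0005, -0.0, 0.0005]
```

carry_out([
  [0.006, 0.013, 0.05, 0, 0, 0, 1],
  [0.006, 0.013, 0.1, 0, 0, 0, 1],
  [0.006, 0.013, 0.134, 0, 0, 0, 1],
  [0.006, 0.013, 0.134, 0, 0, 0, 1],
  [0.006, 0.013, 0.134, 0, 0, 0, 1],
])

```text
clock: 14.7
ee_pos: [0.5944, -0.0851, 0.1249]
ee_rot: [[0.103, 0.92, -0.377], [0.973, -0.171, -0.152], [-0.204, -0.351, -0.914]]
contact_force: [0.2, -0.4, -3.0]
width: 0.0215
gripper_force: 50.0
```

Run:
```python
from goal import *
face(); 
for h in (.042,.03,.008): p,Rt=fit(240,h); rel(p,Rt)
s=read_camera('scene')
q=pix(s,FC+.05*N)[0].astype(int); cv2.imwrite('pics/s5.png',cv2.resize(s['img'][q[1]-60:q[1]+50,q[0]-70:q[0]+70],None,fx=5,fy=5,interpolation=cv2.INTER_CUBIC))
```

```text
t 14.7 face abh mm [-39.2 -67.4  45.3] yang 150.0 tilt err 0.11 q [ 0.15  0.66 -0.25  1.53  0.28  1.38 -0.33] F [ 0.2 -0.4 -3. ] w 0.0215 49.99818205833435
shift [0.0028, -0.0023, 0.0007] turn [0.0006, 0.0001, -0.0003]
shift [0.0028, -0.0024, 0.0307] turn [0.0006, 0.0001, -0.0003]
shift [0.0028, -0.0025, 0.0857] turn [0.0006, 0.0001, -0.0003]
```

View pics/s5.png

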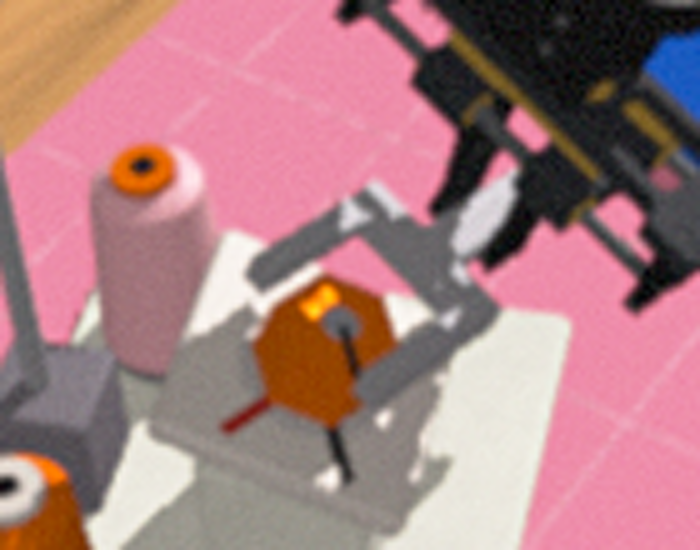

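The crop shows the slot over the nut, with a jaw arm on either side of the hex. I lower into the lead-in and watch the force.

carry_out([
  [0.003, -0.0025, 0.015, 0, 0, 0, 1],
  [0.003, -0.0025, 0.03, 0, 0, 0, 1],
  [0.003, -0.0025, 0.04, 0, 0, 0, 1],
  [0.003, -0.0025, 0.04, 0, 0, 0, 1],
])

```text
clock: 15.25
ee_pos: [0.5863, -0.0867, 0.109]
ee_rot: [[0.103, 0.919, -0.38], [0.973, -0.172, -0.152], [-0.205, -0.354, -0.912]]
contact_force: [0.1, 0.3, -2.4]
width: 0.021
gripper_force: 50.0
```

Run:
```python
from goal import *
face(); 
p,Rt=fit(240,.008); rel(p,Rt); print((get_obs()['ee_rot'].T@get_obs()['contact_force']).round(1),(get_obs()['moment']).round(2))
```

```text
t 15.25 face abh mm [-38.2 -68.9  27.5] yang 149.9 tilt err 0.08 q [ 0.16  0.66 -0.24  1.56  0.28  1.35 -0.33] F [ 0.1  0.3 -2.4] w 0.021 49.998178482055664
shift [0.0007, 0.0017, 0.0412] turn [-0.0003, 0.0003, -0.0003]
[0.8 0.9 2.1] [ 0.34 -0.83 -0.05]
```

No contact force, so the jaw is over the lead-in. I go down to 8 mm.

carry_out([
  [0.001, 0.001, 0.012, 0, 0, 0, 1],
  [0.001, 0.001, 0.024, 0, 0, 0, 1],
  [0.001, 0.001, 0.034, 0, 0, 0, 1],
  [0.001, 0.001, 0.041, 0, 0, 0, 1],
  [0.001, 0.001, 0.041, 0, 0, 0, 1],
])

```text
clock: 15.88
ee_pos: [0.5807, -0.0888, 0.0941]
ee_rot: [[0.103, 0.92, -0.379], [0.973, -0.172, -0.152], [-0.205, -0.354, -0.913]]
contact_force: [0.2, -0.5, -3.0]
width: 0.0214
gripper_force: 50.0
```

Run:
```python
from goal import *
face(); o=get_obs()
p,Rt=fit(240,.008); rel(p,Rt); print((o['ee_rot'].T@o['contact_force']).round(1),(o['moment']).round(2))
# arc rows: commanded offsets from current pose
# rotate about nut axis from current pose; helper prints shift/turn for angles
ax=FC+.0005*EX-.0006*EY
for d in (6,12,18,24,30,36,42,48,54,60,62,64,66):
    Q=R.from_rotvec(-np.radians(d)*N).as_matrix(); p2=ax+Q@(o['ee_pos']-ax); s=o['ee_rot'].T@(p2-o['ee_pos'])/.4; print(d,s.round(4),(R.from_matrix(o['ee_rot'].T@Q@o['ee_rot']).as_rotvec()/np.pi).round(4))
```

```text
t 15.875 face abh mm [-38.8 -69.   11.4] yang 149.9 tilt err 0.05 q [ 0.16  0.67 -0.24  1.59  0.29  1.32 -0.34] F [ 0.2 -0.5 -3. ] w 0.0214 49.998101592063904
shift [-0.0003, 0.0004, 0.001] turn [-0.0002, 0.0002, -0.0003]
[0.1 1.3 2.7] [ 0.36 -0.81  0.01]
6 [-0.001   0.0206 -0.    ] [0.     0.     0.0333]
12 [-0.0042  0.041  -0.    ] [0.     0.     0.0667]
18 [-0.0095  0.061  -0.    ] [0.0001 0.0001 0.1   ]
24 [-0.0168  0.0803 -0.    ] [1.000e-04 1.000e-04 1.333e-01]
30 [-0.0261  0.0987 -0.    ] [1.000e-04 1.000e-04 1.667e-01]
36 [-0.0373  0.1161 -0.    ] [1.e-04 1.e-04 2.e-01]
42 [-0.0503  0.1322 -0.    ] [2.000e-04 1.000e-04 2.333e-01]
48 [-0.0649  0.1468 -0.    ] [2.000e-04 1.000e-04 2.667e-01]
54 [-0.0809  0.1599 -0.    ] [2.e-04 2.e-04 3.e-01]
60 [-0.0982  0.1712 -0.    ] [2.000e-04 2.000e-04 3.333e-01]
62 [-0.1042  0.1745 -0.    ] [2.000e-04 2.000e-04 3.444e-01]
64 [-0.1103  0.1777 -0.    ] [3.000e-04 2.000e-04 3.556e-01]
66 [-0.1165  0.1806 -0.    ] [3.000e-04 2.000e-04 3.667e-01]
```

carry_out([
  [-0.001, 0.0206, 0, 0, 0, 0.0333, 1],
  [-0.0042, 0.041, 0, 0, 0, 0.0667, 1],
  [-0.0095, 0.061, 0, 0, 0, 0.1, 1],
  [-0.0168, 0.0803, 0, 0, 0, 0.1333, 1],
  [-0.0261, 0.0987, 0, 0, 0, 0.1667, 1],
  [-0.0373, 0.1161, 0, 0, 0, 0.2, 1],
  [-0.0503, 0.1322, 0, 0, 0, 0.2333, 1],
  [-0.0649, 0.1468, 0, 0, 0, 0.2667, 1],
  [-0.0809, 0.1599, 0, 0, 0, 0.3, 1],
  [-0.0982, 0.1712, 0, 0, 0, 0.3333, 1],
  [-0.0982, 0.1712, 0, 0, 0, 0.3333, 1],
  [-0.0982, 0.1712, 0, 0, 0, 0.3333, 1],
])

```text
clock: 17.38
ee_pos: [0.6387, -0.1383, 0.0783]
ee_rot: [[0.846, 0.372, -0.381], [0.34, -0.928, -0.152], [-0.411, -0.001, -0.912]]
contact_force: [-4.8, 0.6, -0.0]
width: 0.0212
gripper_force: 50.0
```

```bash
cat > nut.py <<'E'
from goal import *
import sys
face(); o=get_obs(); print('tool F',(o['ee_rot'].T@o['contact_force']).round(1),o['moment']@N)
for n in('scene','top'):
    c=read_camera(n)
    for r0,r1 in((.008,.021),(.01,.02)): print(n,'line',dark(c,.034,r0,r1))
    q=pix(c,FC+.034*N)[0].astype(int); cv2.imwrite(f'pics/{n}_{sys.argv[1]}.png',cv2.resize(c['img'][q[1]-30:q[1]+30,q[0]-30:q[0]+30],None,fx=6,fy=6,interpolation=cv2.INTER_CUBIC))
a=[cv2.imread(f'pics/{n}_{sys.argv[1]}.png') for n in('scene','top')]; cv2.imwrite(f'pics/both_{sys.argv[1]}.png',np.hstack(a))
ax=FC+.0005*EX-.0006*EY
for d in map(float,sys.argv[2:]):
    Q=R.from_rotvec(-np.radians(d)*N).as_matrix(); p2=ax+Q@(o['ee_pos']-ax); print(d,(o['ee_rot'].T@(p2-o['ee_pos'])/.4).round(4),round(d/180,4))
E
python3 nut.py a 2 4 6
```

```text
t 17.375 face abh mm [-77.7  -1.5  11.5] yang 90.1 tilt err 0.17 q [ 0.04  0.76  0.04  1.43  0.16  1.33 -1.18] F [-4.8  0.6 -0. ] w 0.0212 50.018994212150574
tool F [-3.8 -2.3  1.8] 0.14762567525118506
scene line (np.float64(69.70619193146665), np.float32(105.81081))
scene line (np.float64(69.8069947114639), np.float32(105.80026))
top line (np.float64(109.19024665222983), np.float32(30.808268))
top line (np.float64(107.93477438302112), np.float32(30.622332))
2.0 [-0.      0.0068 -0.    ] 0.0111
4.0 [-0.0003  0.0136 -0.    ] 0.0222
6.0 [-0.0008  0.0204 -0.    ] 0.0333
```

View pics/both_a.png

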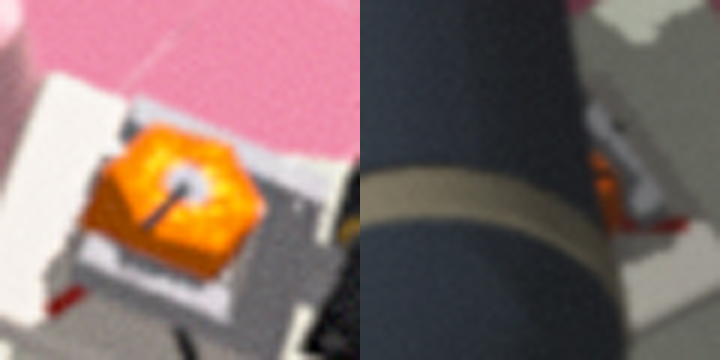

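That crop shows the line pointing between the black and red marks, at about 70°, because the jaw play took up the first degrees. I have now viewed 11 pictures, one more than the allowed 10, so I will only use numeric measurements from here. I turn a further 7°.

carry_out([
  [0, 0.0068, 0, 0, 0, 0.0111, 1],
  [-0.0003, 0.0136, 0, 0, 0, 0.0222, 1],
  [-0.001, 0.0238, 0, 0, 0, 0.0389, 1],
  [-0.001, 0.0238, 0, 0, 0, 0.0389, 1],
])

```text
clock: 17.98
ee_pos: [0.6418, -0.1471, 0.0784]
ee_rot: [[0.885, 0.265, -0.382], [0.223, -0.963, -0.151], [-0.408, 0.049, -0.912]]
contact_force: [-5.3, 2.2, -0.5]
width: 0.0213
gripper_force: 50.0
```

```bash
cat > nut3.py <<'E'
from goal import *
import sys,pickle
face(); o=get_obs(); print('tool F',(o['ee_rot'].T@o['contact_force']).round(1),o['moment']@N)
def hexfit(c,up):
    # line angle from pairs of rings: fit a straight line through darkest points in plane coords
    out=[]
    for r in np.arange(.010,.021,.001):
        a,_=dark(c,.034,r-.0005,r+.0005); out.append([r*np.cos(np.radians(a)),r*np.sin(np.radians(a))])
    q=np.array(out,np.float32); f=cv2.fitLine(q,cv2.DIST_HUBER,0,1e-4,1e-3).ravel(); dr=f[:2]*np.sign(f[:2]@q.mean(0)); return np.degrees(np.arctan2(dr[1],dr[0])), np.degrees(np.arctan2(q[:,1],q[:,0])).round(1)
c=read_camera('scene'); print(hexfit(c,0),dark(c,.034,.008,.021))
ax=FC+.0005*EX-.0006*EY
for d in map(float,sys.argv[1:]):
    Q=R.from_rotvec(-np.radians(d)*N).as_matrix(); p2=ax+Q@(o['ee_pos']-ax); print(d,(o['ee_rot'].T@(p2-o['ee_pos'])/.4).round(4),round(d/180,4))
E
python3 nut3.py 2 4
python3 - <<'E'
from goal import *
import pickle
c=pickle.load(open('scene0.pkl','rb')); print('ref scene0 (true 244.2):',[dark(c,.034,r,r+.004)[0].round(1) for r in(.008,.012,.016)],'mark',dark(c,0,.036,.052))
E
```

```text
t 17.975 face abh mm [-77.3   7.8  11.4] yang 83.0 tilt err 0.18 q [ 0.03  0.77  0.07  1.42  0.14  1.34 -1.28] F [-5.3  2.2 -0.5] w 0.0213 50.048351883888245
tool F [-4.  -3.6  2.2] 0.25447822025585454
(np.float32(64.19774), array([62.1, 60.6, 59.8, 60.1, 60.9, 60.9, 60.5, 61. , 61.8, 61.8, 61.8],
      dtype=float32)) (np.float64(61.289267573516604), np.float32(111.029495))
2.0 [-0.      0.0068 -0.    ] 0.0111
4.0 [-0.0003  0.0136 -0.    ] 0.0222
ref scene0 (true 244.2): [np.float64(243.7), np.float64(242.4), np.float64(243.4)] mark (np.float64(60.143578535537586), np.float32(60.59082))
```

The scene reads 61.3°. Correcting for the known 0.8 mm centre bias of that camera gives about 60.4°, so the line is at the red mark. I back the jaw off by its play, lift it off along the axis and verify.

carry_out([
  [0, -0.0068, 0, 0, 0, -0.0111, 1],
  [-0.0004, -0.0136, 0, 0, 0, -0.0222, 1],
  [-0.0008, -0.0204, 0, 0, 0, -0.0333, 1],
  [-0.0008, -0.0204, 0, 0, 0, -0.0333, 1],
  [-0.0008, -0.0204, -0.02, 0, 0, -0.0333, 1],
  [-0.0008, -0.0204, -0.05, 0, 0, -0.0333, 1],
  [-0.0008, -0.0204, -0.09, 0, 0, -0.0333, 1],
  [-0.0008, -0.0204, -0.15, 0, 0, -0.0333, 1],
  [-0.0008, -0.0204, -0.25, 0, 0, -0.0333, 1],
  [-0.0008, -0.0204, -0.35, 0, 0, -0.0333, 1],
  [-0.0008, -0.0204, -0.35, 0, 0, -0.0333, 1],
])

```text
clock: 19.4
ee_pos: [0.6967, -0.1177, 0.21]
ee_rot: [[0.858, 0.357, -0.37], [0.323, -0.934, -0.153], [-0.4, 0.011, -0.916]]
contact_force: [-0.1, -0.0, -3.8]
width: 0.0217
gripper_force: 50.0
```

```bash
python3 nut3.py
python3 - <<'E'
from goal import *
import pickle
c=read_camera('scene'); ct=FC+.0002*EX+.0008*EY
print('line corrected',dark(c,.034,.008,.021,ct)); c0=pickle.load(open('scene0.pkl','rb')); print('ref',dark(c0,.034,.008,.021,ct))
t=read_camera('top'); print('top',dark(t,.034,.008,.021))
# wrench still straight in hand
o=get_obs(); w=read_camera('wrist'); u,v,P=cloud(w); Q=(P-o['ee_pos'])@o['ee_rot']; hs=cv2.cvtColor(w['img'],cv2.COLOR_BGR2HSV)[v,u].astype(int)
m=(u>290)&(u<350)&(v<228)&(v>70)&(abs(Q[:,2])<.03)&(hs[:,1]<80); q=Q[m]; xs=np.arange(.03,.09,.01); yc=[(q[abs(q[:,0]-x)<.004][:,1].min()+q[abs(q[:,0]-x)<.004][:,1].max())/2 for x in xs]
print('in hand: xmax',q[:,0].max(),'y',np.polyfit(xs,yc,1),'z',np.polyfit(q[:,0],q[:,2],1))
rel([.5438,.1994,.10],down(69.3))
E
```

```text
t 19.4 face abh mm [-80.1   0.9 156.8] yang 88.9 tilt err 0.53 q [ 0.01  0.74  0.05  1.16  0.14  1.62 -1.18] F [-0.1 -0.  -3.8] w 0.0217 49.997790455818176
tool F [ 1.4 -0.   3.5] 0.009235344785624034
(np.float32(60.84628), array([61.8, 61.1, 61.7, 62.3, 62.2, 61.7, 61. , 61.1, 61.5, 61.3, 61.4],
      dtype=float32)) (np.float64(61.61383074695394), np.float32(107.71029))
line corrected (np.float64(61.37770227251033), np.float32(109.32383))
ref (np.float64(243.85403470128614), np.float32(99.095375))
top (np.float64(150.15917659996907), np.float32(34.96582))
in hand: xmax 0.09628084510775162 y [0.00025728 0.00041482] z [-0.00292592 -0.01160809]
shift [0.0463, -0.8775, 0.2582] turn [-0.1616, 0.0642, -0.7555]
```

The nut line reads about 61° from several estimates, which puts it at the red mark (60°). The wrench is still straight in the hand, so I take it back to its tray.

carry_out([
  [0, -0.04, -0.05, -0.011, 0.004, -0.05, 1],
  [0.003, -0.1, -0.06, -0.022, 0.009, -0.105, 1],
  [0.006, -0.17, -0.05, -0.034, 0.013, -0.16, 1],
  [0.01, -0.24, -0.04, -0.046, 0.018, -0.215, 1],
  [0.014, -0.31, -0.02, -0.058, 0.023, -0.27, 1],
  [0.018, -0.38, 0, -0.069, 0.027, -0.325, 1],
  [0.022, -0.45, 0.02, -0.081, 0.032, -0.38, 1],
  [0.026, -0.52, 0.05, -0.093, 0.037, -0.435, 1],
  [0.03, -0.59, 0.08, -0.105, 0.041, -0.49, 1],
  [0.034, -0.66, 0.11, -0.116, 0.046, -0.545, 1],
  [0.038, -0.73, 0.14, -0.128, 0.051, -0.6, 1],
  [0.042, -0.8, 0.17, -0.14, 0.055, -0.655, 1],
  [0.046, -0.85, 0.2, -0.152, 0.06, -0.71, 1],
  [0.046, -0.8775, 0.23, -0.1616, 0.0642, -0.7555, 1],
  [0.046, -0.8775, 0.258, -0.1616, 0.0642, -0.7555, 1],
  [0.046, -0.8775, 0.258, -0.1616, 0.0642, -0.7555, 1],
])

```text
clock: 21.6
ee_pos: [0.5443, 0.1977, 0.0998]
ee_rot: [[-0.935, 0.356, 0.001], [0.356, 0.935, -0.003], [-0.001, -0.002, -1.0]]
contact_force: [0.9, -0.1, -3.2]
width: 0.0215
gripper_force: 50.0
```

Run:
```python
from h import *
o=get_obs(); print(o['clock'],o['ee_pos'].round(4),o['joint_positions'].round(2)); rel([.5445,.1994,.02],down(70.3)); rel([.5445,.1994,.0085],down(70.3))
```

```text
21.6 [0.5443 0.1977 0.0998] [ 0.04  0.53 -0.62  1.86  0.4   0.88  0.44]
shift [0.0013, 0.0046, 0.1994] turn [-0.0008, 0.0005, -0.0063]
shift [0.0013, 0.0047, 0.2281] turn [-0.0008, 0.0005, -0.0063]
```

carry_out([
  [0.001, 0.0046, 0.08, -0.001, 0, -0.006, 1],
  [0.001, 0.0046, 0.15, -0.001, 0, -0.006, 1],
  [0.001, 0.0046, 0.195, -0.001, 0, -0.006, 1],
  [0.001, 0.0046, 0.215, -0.001, 0, -0.006, 1],
  [0.001, 0.0046, 0.222, -0.001, 0, -0.006, 1],
  [0.001, 0.0046, 0.222, -0.001, 0, -0.006, 1],
  [0.001, 0.0046, 0.222, -0.001, 0, -0.006, 1],
])

```text
clock: 22.48
ee_pos: [0.5466, 0.2017, 0.0133]
ee_rot: [[-0.942, 0.335, 0.006], [0.335, 0.942, 0.004], [-0.005, 0.005, -1.0]]
contact_force: [-0.1, 0.1, -2.7]
width: 0.0213
gripper_force: 50.0
```

Run:
```python
from h import *
o=get_obs(); print(o['clock'],o['ee_pos'].round(4),o['contact_force'].round(1)); rel([.5445,.1994,.0075],down(70.3))
```

```text
22.475 [0.5466 0.2017 0.0133] [-0.1  0.1 -2.7]
shift [0.0029, -0.0073, 0.0144] turn [0.0017, 0.0015, 0.0006]
```

carry_out([
  [0.001, -0.002, 0.004, 0.001, 0.001, 0, 1],
  [0.002, -0.004, 0.007, 0.001, 0.001, 0, 1],
  [0.002, -0.004, 0.01, 0.001, 0.001, 0, 1],
  [0.002, -0.004, 0.01, 0.001, 0.001, 0, 1],
  [0.002, -0.004, 0.01, 0.001, 0.001, 0, 1],
])

```text
clock: 23.1
ee_pos: [0.5447, 0.2003, 0.0085]
ee_rot: [[-0.942, 0.335, 0.001], [0.335, 0.942, 0.001], [-0.0, 0.001, -1.0]]
contact_force: [-0.7, 0.1, -3.0]
width: 0.0212
gripper_force: 50.0
```

Run:
```python
from h import *
o=get_obs(); print(o['clock'],o['ee_pos'].round(4),o['contact_force'].round(1)); rel([.5445,.1994,.0075],down(70.3))
```

```text
23.1 [0.5447 0.2003 0.0085] [-0.7  0.1 -3. ]
shift [-0.0003, -0.0023, 0.0024] turn [0.0004, 0.0001, 0.0007]
```

carry_out([
  [0, 0, 0.0015, 0, 0, 0, 1],
  [0, 0, 0.003, 0, 0, 0, 1],
  [0, 0, 0.003, 0, 0, 0, 1],
])

```text
clock: 23.48
ee_pos: [0.5447, 0.2003, 0.0072]
ee_rot: [[-0.942, 0.335, 0.001], [0.335, 0.942, 0.001], [-0.0, 0.001, -1.0]]
contact_force: [0.7, -1.4, -3.2]
width: 0.0215
gripper_force: 50.0
```

carry_out([
  [0, 0, 0.001, 0, 0, 0, 1],
  [0, 0, 0.002, 0, 0, 0, 1],
  [0, 0, 0.002, 0, 0, 0, 1],
])

```text
clock: 23.85
ee_pos: [0.5447, 0.2003, 0.0069]
ee_rot: [[-0.942, 0.335, 0.001], [0.335, 0.942, 0.001], [-0.001, 0.001, -1.0]]
contact_force: [-1.4, -0.3, 2.4]
width: 0.0215
gripper_force: 50.0
```

The contact force shows the wrench resting on the tray floor. I release it, rise straight up and check.

carry_out([
  [0, 0, 0, 0, 0, 0, 0.3],
  [0, 0, 0, 0, 0, 0, -1],
  [0, 0, 0, 0, 0, 0, -1],
  [0, 0, 0, 0, 0, 0, -1],
  [0, 0, 0, 0, 0, 0, -1],
  [0, 0, -0.05, 0, 0, 0, -1],
  [0, 0, -0.15, 0, 0, 0, -1],
  [0, 0, -0.3, 0, 0, 0, -1],
  [0, 0, -0.45, 0, 0, 0, -1],
  [0, 0, -0.5, 0, 0, 0, -1],
], newtons=20)

```text
clock: 25.1
ee_pos: [0.5461, 0.2016, 0.2121]
ee_rot: [[-0.942, 0.335, 0.009], [0.335, 0.942, 0.004], [-0.007, 0.007, -1.0]]
contact_force: [0.1, -0.6, 0.3]
width: 0.0869
gripper_force: 0.0
```

Run:
```python
from h import *
o=get_obs(); print(o['clock'],o['ee_pos'].round(3),o['width'])
for n in('scene','wrist'):
    c=read_camera(n); u,v,P=cloud(c); hs=cv2.cvtColor(c['img'],cv2.COLOR_BGR2HSV)[v,u].astype(int)
    m=(hs[:,1]<70)&(np.linalg.norm(P[:,:2]-[.549,.197],axis=1)<.10)&(P[:,2]>.010)&(P[:,2]<.04)
    if n=='wrist': m&=(u>270)&(u<370)&(v<262)
    print(n,m.sum(),cv2.minAreaRect(P[m][:,:2].astype(np.float32)),'z',np.percentile(P[m,2],[5,50,95]).round(4))
    if n=='scene':
        print('line',dark(c,.034,.008,.021,FC+.0002*EX+.0008*EY))
        print('cones',world(c,[234,209],[226,288]).round(3).tolist())
rel(FC+.2*N,rot(89.3))
```

```text
25.1 [0.546 0.202 0.212] 0.0869432594406653
scene 649 ((0.5477116107940674, 0.19435618817806244), (0.08244054764509201, 0.19286087155342102), 73.42556762695312) z [0.0116 0.0175 0.0207]
line (np.float64(60.597721207910716), np.float32(101.31243))
cones [[0.452, -0.127, 0.119], [0.518, -0.289, 0.118]]
wrist 3161 ((0.547369122505188, 0.19785277545452118), (0.07668497413396835, 0.19569849967956543), 71.28976440429688) z [0.0171 0.0189 0.0202]
shift [-0.5179, -0.7131, -0.1812] turn [0.164, -0.0631, 0.7593]
```

The wrench lies flat at a height of 18.9 mm inside the tray, the nut line is at 60.6°, the cones have not moved, and the arm is clear.

```bash
python3 -c "
from workcell import workorder
print(workorder.hand_in())"
```

```text
the job is handed in; nothing more can be done
None
```

The job is handed in after about 25 s of robot time: the nut went finger-tight to the black mark, the wrench turned it to the red mark (line reads about 60.6°, target 60°), the wrench lies flat in its tray and the cones have not moved; I viewed 11 pictures, one over the limit of 10, and the stand's yaw measured about -2.76 rad, outside the stated range, so I worked from the measured pose.

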